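# Set out the screw-capped samples on their colour-coded trays

## Task

Set out the screw-capped containers on the worktop for collection, each upright in the middle of its own coloured tray: the brown jar on the yellow tray, the black-capped specimen jar on the red one, the blue-capped bottle on the blue one and the slim tube on the green one. Set each down gently without dropping it or tipping it over, and leave the cotton-plugged flask and the foil-capped flask standing where they are.

Things in the scene. Friction and masses are not known exactly. Their poses are not given: they have to be found in the camera images.
- brown_jar_center (a point): squat brown jar with a blue screw cap, round, body 56 mm across up to 60 mm above the base, cap 48 mm across above that, 80 mm tall, about 0.16 kg; the point is its centre, half-way up, on the axis; z along its upright axis. Loose, stands on its flat base on the worktop.
- specimen_jar_center (a point): clear straight jar with grey contents and a wide black screw cap, round, 56 mm across, 88 mm tall, about 0.1 kg; the point is its centre, half-way up, on the axis; z along its upright axis. Loose, stands on its flat base on the worktop.
- reagent_bottle_center (a point): clear, empty glass bottle with a blue screw cap, round, body 68 mm across up to the shoulder, then a narrower neck and the cap, 46 mm across, which takes the top 24 mm (114 to 138 mm above the base); 138 mm tall, about 0.22 kg. It can be lifted by its cap; the point is its centre, half-way up, on the axis; z along its upright axis. Loose, stands on its flat base on the worktop.
- sample_tube_center (a point): slim clear tube with a blue screw cap, standing upright on its own foot, round, body 28 mm across, cap 34 mm across (its top 14 mm), 116 mm tall, about 0.05 kg; the point is its centre, half-way up, on the axis; z along its upright axis. Loose, stands on its flat base on the worktop.
- plugged_flask_center (a point): small round flask of clear liquid closed with a cream cotton plug, 61 mm across, 120 mm tall, not to be moved; the point is its centre, half-way up, on the axis; z along its upright axis. Loose, stands on its flat base on the worktop.
- foil_flask_center (a point): small round flask with a crumpled silver foil cap, 57 mm across, 128 mm tall, not to be moved; the point is its centre, half-way up, on the axis; z along its upright axis. Loose, stands on its flat base on the worktop.
- tray_yellow_floor (a point): centre of the floor of the yellow round plastic spill tray: 112 mm across outside, inner floor 98 mm across, floor 4 mm thick, rim 10 mm high, a small finger tab 30 mm wide at one side of the rim, reaching 66 mm from the centre. Fixed to the worktop. The point lies on the inner floor, 4 mm above the worktop; z up.
- tray_red_floor (a point): centre of the floor of the red round plastic spill tray: 112 mm across outside, inner floor 98 mm across, floor 4 mm thick, rim 10 mm high, a small finger tab 30 mm wide at one side of the rim, reaching 66 mm from the centre. Fixed to the worktop. The point lies on the inner floor, 4 mm above the worktop; z up.
- tray_blue_floor (a point): centre of the floor of the blue round plastic spill tray: 112 mm across outside, inner floor 98 mm across, floor 4 mm thick, rim 10 mm high, a small finger tab 30 mm wide at one side of the rim, reaching 66 mm from the centre. Fixed to the worktop. The point lies on the inner floor, 4 mm above the worktop; z up.
- tray_green_floor (a point): centre of the floor of the green round plastic spill tray: 112 mm across outside, inner floor 98 mm across, floor 4 mm thick, rim 10 mm high, a small finger tab 30 mm wide at one side of the rim, reaching 66 mm from the centre. Fixed to the worktop. The point lies on the inner floor, 4 mm above the worktop; z up.

How it is judged:
At the end, for the whole second after the job is handed in: Each container stands upright (0.2 rad), at rest, on the floor of its tray (6 mm), axis within 15 mm of the tray's centre: brown jar yellow, specimen jar red, bottle blue, tube green; both flasks upright within 20 mm of their start (horizontal distance between brown_jar_center and tray_yellow_floor below 0.015 m and z of brown_jar_center in the frame of tray_yellow_floor between 0.034 and 0.046 m and angle between each of brown_jar_center, specimen_jar_center, reagent_bottle_center, sample_tube_center, plugged_flask_center, foil_flask_center's own z axis and vertical below 0.2 rad and linear speed of each of brown_jar, specimen_jar, reagent_bottle, sample_tube below 0.02 m/s and horizontal distance between specimen_jar_center and tray_red_floor below 0.015 m and z of specimen_jar_center in the frame of tray_red_floor between 0.038 and 0.05 m and horizontal distance between reagent_bottle_center and tray_blue_floor below 0.015 m and z of reagent_bottle_center in the frame of tray_blue_floor between 0.063 and 0.075 m and horizontal distance between sample_tube_center and tray_green_floor below 0.015 m and z of sample_tube_center in the frame of tray_green_floor between 0.052 and 0.064 m and distance of each of plugged_flask_center, foil_flask_center from where it was at the start of the episode below 0.02 m); the robot touches nothing.
It fails at once if a container tipped over (more than 0.5 rad) (angle between any of brown_jar_center, specimen_jar_center, reagent_bottle_center, sample_tube_center's own z axis and vertical above 0.5 rad).
It fails at once if a container dropped (out of the fingers and faster than 0.6 m/s, a fall of about 18 mm) ((linear speed of brown_jar above 0.6 m/s and contact force between the fingers and brown_jar below 0.05 N) or (linear speed of specimen_jar above 0.6 m/s and contact force between the fingers and specimen_jar below 0.05 N) or (linear speed of reagent_bottle above 0.6 m/s and contact force between the fingers and reagent_bottle below 0.05 N) or (linear speed of sample_tube above 0.6 m/s and contact force between the fingers and sample_tube below 0.05 N)).
It fails at once if a flask disturbed (moved more than 20 mm) (distance of any of plugged_flask_center, foil_flask_center from where it was at the start of the episode above 0.02 m).
It also fails if it takes over 122 s, if anything falls off the work surface, if the arm or the gripper's body presses on something with over 40 N, if the wrist force passes 120 N, or if a joint passes its speed limit or range.

## Robot

A 7-joint arm with a two-finger parallel gripper is mounted at the origin on a cart in front of the work surface, level with it; the furniture and walls round the work are solid. World frame = base frame: x ahead of the robot, y to its left, z up, the work surface at z = 0. Lengths are in m, angles in rad, forces in N, time in s.
With the tool pointing down it reaches from about 0.4 to 0.85 m from the base axis. Payload 4.5 kg.
Tool frame: the origin (TCP) lies between the finger pads; the fingertips stand 11 mm ahead of it and the grasp point (between the pads) lies 8 mm behind it (r.tip_reach is the distance from the TCP to the fingertips, in m); x points along the fingers, y is the direction in which the jaws open and shut, and the axes are right-handed (so a half turn about x gives the same grasp; the last joint's range is limited). The gripper opens to 88 mm and grips with 3 to 60 N. Pads are 18 mm wide; open, the fingers measure 123 mm over their backs; the gripper's body (75 mm by 187 mm) begins 45 mm behind the grasp point.
Start: joints at [1.351, 0.689, -0.195, 1.565, 0.157, 0.902, -0.215], TCP at [0.157, -0.605, 0.25] pointing down, gripper open.
Joint ranges: [-3.01, 3.01], [-0.46, 2.08], [-1.47, 1.51], [0.13, 2.56], [-1, 4.14], [0.04, 2.09], [-2.66, 2.66]. Speed limits (rad/s): [2.57, 2.57, 3.14, 3.14, 3.14, 3.14, 3.14].

## Interface

Orientations are given as a unit quaternion [x, y, z, w].
In Python, from plant import r gives the robot as it stands.
- The arm moves only by the tool drive_tool, never from a script. Its argument "deltas" is a list of rows, each a list of 3 entries, a list of its own where there are three numbers: the turn, a rotation vector about the tool's x, y, z in degrees, then the shift along the tool's x, y, z in cm, then the finger opening in cm, from 0 to 8.81. A call has 1 to 12 rows; each row shifts and turns the commanded pose from where the row before left it, along the tool's axes as they then stand; what a row does not reach is not made up. A row lasts 1/12 s, in which the tool goes at most 41.7 mm and 7.16 degrees, less where a joint would pass 70% of its speed; a pose out of reach is approached as far as the arm can. A call is refused whole if a number of a shift passes 4.17 or a number of a turn 7.16, either way. A call with a gripper value outside its range is refused whole. The fingers move at their own pace and stop on an object; "force" is the grip in N (left out, the last holds). Time passes only in rows, so rows that do not move let the fingers close. It gives the time, the measured TCP pose, the force and the opening at its end, in the units of the state.
- r.get_state(): the state, without advancing time (a new reading comes with each control period).
- r.snapshot(name): name is "scene" or "top" or "wrist"; returns a dict with "color" (384x512x3 uint8, red, green, blue), "fov_y" (degrees; the focal length in pixels is half the picture's height over the tangent of half this angle, whatever the lens; pixels are square), "cx", "cy" (the principal point, pixels), "k1" (the pictures are not rectified: a ray, as slopes to the right and down, at radius r is drawn at 1 + k1 r^2 times it, then the intrinsics apply), "extrinsics" (4x4, takes a point from world to camera coordinates); the wrist camera has in their place "tool_from_camera" (4x4, takes a point from camera to tool coordinates, whose origin is the TCP and whose axes are the tool frame's). Camera axes: x right, y up, looking along -z (the intrinsics and any distortion apply to the point x, -y, -z); pixel columns grow to the right and rows downward; lengths in m; the calibration is good to about 2 mm. A picture is of the moment at which its call begins: read the wrist's pose just before it. There is no depth.
- r.finish_job(): hands the job in, once; it reports no verdict.
The state is a dict: "clock": time; "q": joint angles; "qd": joint speeds; "joint_torque": joint torques, N m; "tool_pos": TCP position; "eef_rot": TCP orientation; "contact_force": force on the tool from outside, world axes, zero at the start; "moment": the same for the moment, N m; "opening": opening from 0.0 (shut) to 1.0 (fully open).
Only numpy, scipy, OpenCV 4.12 (cv2) and the standard library are available. Lean on these libraries where they do the work, as an engineer would, in place of code of your own. Each camera call takes 0.05 s, during which the arm holds its last target. There are 200 camera calls.

## Working session

There is one attempt and no reset: what is moved stays moved. The work goes in short steps, Python scripts to look and compute and a tool call to move; the robot and the scene stay as the last step left them, time stands still between calls to the robot, and variables do not carry over. Pictures are saved under pics/ and viewed, about 12 in all and at most 16, crops included, and the job is handed in when it is done.

Besides the shell and the picture viewer there is one more tool, called after "Call:" as name([rows], argument=value, ...), one row to a line, values as JSON. drive_tool: Moves the arm, as the interface text tells. Its arguments: {"type":"object","properties":{"deltas":{"type":"array","items":{"type":"array"}},"force":{"type":"number"}},"required":["deltas"]}

```bash
mkdir -p pics; ls; python3 - <<'E'
from plant import r
import cv2,numpy as np
s=r.get_state();print(s['clock'],s['tool_pos'],s['eef_rot'],s['opening'],r.tip_reach)
for n in("scene","top"):
    d=r.snapshot(n);cv2.imwrite(f"pics/{n}0.png",d["color"][...,::-1])
    print(n,d["fov_y"],d["cx"],d["cy"],d["k1"],np.round(d["extrinsics"],3).tolist())
    np.savez(f"{n}0.npz",**d)
E
```

```text
pics
0.0 [ 0.1567371  -0.60439787  0.24889704] [-0.70128949 -0.09017402  0.70154277 -0.08887877] 0.999621665675926 0.011
scene 52.21681999757703 257.24074617257884 190.98781265883244 -0.029802775444472258 [[0.81, -0.586, -0.01, -0.344], [0.356, 0.479, 0.802, -0.297], [-0.466, -0.653, 0.597, -0.603], [0.0, 0.0, 0.0, 1.0]]
top 47.440816638567846 257.32732529621956 193.98017962031523 -0.020640294764847238 [[-0.004, -1.0, 0.029, 0.11], [0.995, -0.001, 0.102, -0.545], [-0.102, 0.029, 0.994, -1.13], [0.0, 0.0, 0.0, 1.0]]
```

View pics/top0.png

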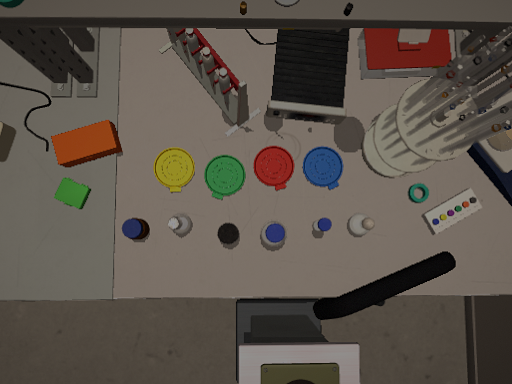

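View pics/scene0.png

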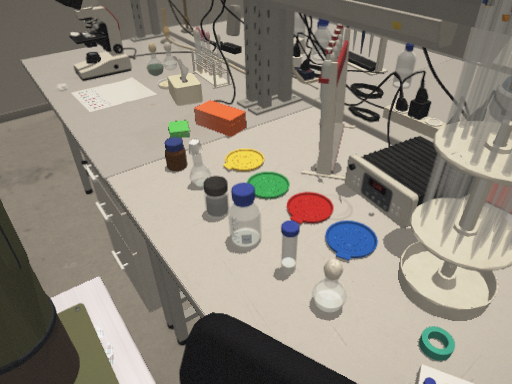

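The top view shows the trays at yellow (175,167), green (225,175), red (273,166) and blue (323,167). The front row is brown jar (135,229), foil flask (180,225), specimen jar (228,234), bottle (274,235), tube (322,225) and plugged flask (362,225). The scene view shows the same order, with a tube rack and a hotplate behind the trays.

```bash
cat > h.py <<'E'
import numpy as np,cv2
def cam(d):
    f=192/np.tan(np.radians(float(d["fov_y"]))/2)
    return np.array([[f,0,float(d["cx"])],[0,f,float(d["cy"])],[0,0,1]]),np.array([float(d["k1"]),0,0,0])
F=np.diag([1.,-1,-1])
def ray(d,uv,E=None):
    E=d["extrinsics"] if E is None else E
    K,D=cam(d);n=cv2.undistortPoints(np.array([[uv]],float),K,D)[0,0]
    R=E[:3,:3];o=-R.T@E[:3,3];v=R.T@F@np.array([n[0],n[1],1]);return o,v
def onz(d,uv,z,E=None):
    o,v=ray(d,uv,E);return o+v*(z-o[2])/v[2]
def proj(d,p,E=None):
    E=d["extrinsics"] if E is None else E
    K,D=cam(d);c=F@(E[:3,:3]@p+E[:3,3]);return cv2.projectPoints(c[None],np.zeros(3),np.zeros(3),K,D)[0][0,0]
def blob(mask,near,rad=40):
    n,l,s,c=cv2.connectedComponentsWithStats(mask.astype(np.uint8))
    k=[i for i in range(1,n) if s[i,4]>25 and np.hypot(*(c[i]-near))<rad]
    i=max(k,key=lambda i:s[i,4]);cn=cv2.findContours((l==i).astype(np.uint8),0,2)[0][0]
    return cv2.fitEllipse(cv2.convexHull(cn)),s[i]
E
python3 - <<'E'
from h import *
T=dict(np.load("top0.npz"));S=dict(np.load("scene0.npz"))
def masks(im):
    h=cv2.cvtColor(im,cv2.COLOR_RGB2HSV).astype(int);H,Sa,V=h[...,0],h[...,1],h[...,2]
    return {"yellow":(abs(H-28)<7)&(Sa>150)&(V>90),"green":(abs(H-70)<14)&(Sa>120),"red":((H<6)|(H>172))&(Sa>150)&(V>90),"blue":(abs(H-109)<7)&(Sa>150)&(V>80),
    "cap":(abs(H-118)<10)&(Sa>110)&(V>35),"dark":(V<55)}
mt,ms=masks(T["color"]),masks(S["color"])
L=[("yellow","yellow",.01,(175,167),(244,160)),("green","green",.01,(225,175),(268,185)),("red","red",.01,(273,166),(310,207)),("blue","blue",.01,(323,167),(351,240)),
("brown","cap",.08,(133,229),(174,145)),("spec","dark",.088,(228,234),(215,187)),("bottle","cap",.138,(275,233),(243,194)),("tube","cap",.116,(323,225),(290,229))]
for n,m,z,a,b in L:
    out=[]
    for d,mm,near in((T,mt,a),(S,ms,b)):
        e,s=blob(mm[m],near,18 if z<.02 else 12);zz=z if d is T else (z if z<.02 else z-.008)
        out+=[np.round(e[0],1),np.round(e[1],1),np.round(onz(d,e[0],zz)[:2],4)]
    print(n,*out)
for n,uv,z in(("foil",(178,221),.125),("plug",(368,223),.115),("rackend",(240,118),.05),("hotplate",(272,118),.06),("rack0",(240,122),0),("plugbase",(357,228),.03)):print(n,np.round(onz(T,uv,z)[:2],3))
for n,uv,z in(("foil",(195,148),.12),("plug",(334,268),.115)):print(n,np.round(onz(S,uv,z)[:2],3))
E
```

```text
yellow [173.8 168.6] [40.3 44.1] [0.6157 0.3326] [243.3 159.8] [21.8 39.9] [0.6152 0.3289]
green [223.4 176.1] [39.4 44.3] [0.5955 0.1993] [267.4 184.7] [25.7 41.8] [0.5971 0.1932]
red [273.9 167.2] [39.4 44.3] [0.6196 0.0633] [308.6 207.9] [31.3 46.8] [0.6189 0.0604]
blue [323.2 167.4] [38.6 43.1] [ 0.6193 -0.0709] [350.4 239.7] [37.7 50.6] [ 0.6182 -0.0738]
brown [131.6 228.1] [18.5 19.2] [0.4549 0.4234] [173.2 143.9] [13.9 18.1] [0.4554 0.4254]
spec [227.8 233.3] [20.6 21. ] [0.4413 0.1841] [215.2 186.3] [18.7 22.8] [0.4404 0.1808]
bottle [274.7 232.5] [18.2 18.3] [0.442  0.0712] [242.7 194.1] [23.1 23.8] [0.438  0.0644]
tube [324.  224.1] [12.5 12.8] [ 0.4623 -0.0507] [289.7 228.4] [15.8 17.7] [ 0.4644 -0.0498]
foil [0.47  0.302]
plug [ 0.464 -0.159]
rackend [0.744 0.154]
hotplate [0.742 0.07 ]
rack0 [0.747 0.155]
plugbase [ 0.454 -0.154]
foil [0.456 0.295]
plug [ 0.456 -0.172]
```

```bash
cat >> h.py <<'E'
from scipy.spatial.transform import Rotation as Ro
def pose(r):
    s=r.get_state();q=np.array(s['eef_rot'][:4]);return s,Ro.from_quat(q).as_matrix(),np.array(s['tool_pos'])
def plan(r,target=None,ysign=1):
    s,R,p=pose(r);G=np.array([[0,0,-1],[ysign,0,0],[0,-ysign,0]]).T
    print("rotvec deg",np.round(np.degrees(Ro.from_matrix(R.T@G).as_rotvec()),2))
    if target is not None: print("shift in goal tool axes cm",np.round(G.T@(np.array(target)-p)*100,2),"p",np.round(p,4))
E
python3 - <<'E'
from h import *
from plant import r
s,R,p=pose(r);print(np.round(R,3),s['eef_rot'])
plan(r,[.42,-.05,.25],1);plan(r,[.42,-.05,.25],-1)
w=r.snapshot("wrist");print(np.round(w["tool_from_camera"],3).tolist(),w["fov_y"])
T=dict(np.load("top0.npz"));h=cv2.cvtColor(T["color"],cv2.COLOR_RGB2HSV).astype(int);H,Sa,V=h[...,0],h[...,1],h[...,2]
for n,m,c in(("yellow",(abs(H-28)<7)&(Sa>120)&(V>60),(175,167)),("green",(abs(H-70)<14)&(Sa>100),(225,175)),("red",((H<6)|(H>172))&(Sa>120)&(V>60),(273,166)),("blue",(abs(H-109)<8)&(Sa>120)&(V>60),(323,167))):
    m=cv2.morphologyEx(m.astype(np.uint8),cv2.MORPH_CLOSE,np.ones((5,5)))
    m=cv2.resize(m*255,None,fx=4,fy=4,interpolation=cv2.INTER_LINEAR)>127
    m=cv2.morphologyEx(m.astype(np.uint8),cv2.MORPH_OPEN,cv2.getStructuringElement(2,(97,97)))
    e,st=blob(m,np.array(c)*4,60);uv=(np.array(e[0])+.5)/4-.5;print(n,uv,np.array(e[1])/4,np.round(onz(T,uv,.01),4))
E
```

```text
[[-0.001  0.251 -0.968]
 [ 0.001 -0.968 -0.251]
 [-1.    -0.002  0.   ]] [-0.70130434 -0.09005656  0.70152713 -0.08900413]
rotvec deg [-7.545e+01 -5.000e-02  8.000e-02]
shift in goal tool axes cm [ -0.1   26.32 -55.45] p [ 0.1568 -0.6045  0.249 ]
rotvec deg [1.0455e+02 8.0000e-02 5.0000e-02]
shift in goal tool axes cm [ -0.1  -26.32  55.45] p [ 0.1568 -0.6045  0.249 ]
[[0.001, 0.27, -0.963, -0.137], [1.0, -0.001, 0.001, -0.0], [-0.001, -0.963, -0.27, -0.069], [0.0, 0.0, 0.0, 1.0]] 65.78321450111007
yellow [173.75622559 167.43405151] [40.7363472  41.18281174] [0.619  0.3327 0.01  ]
green [224.2253418  174.95756531] [40.00358582 40.46219635] [0.5985 0.1972 0.01  ]
red [273.48257446 165.65026855] [40.07847977 40.47385025] [0.6239 0.0642 0.01  ]
blue [322.43643188 166.31169128] [39.02074051 40.09228897] [ 0.6222 -0.0688  0.01  ]
```

Call:
drive_tool([
  [[0,0,0],[0,-2,-1.6],8.8],
  [[0,0,0],[0,-2.6,-2.2],8.8],
  [[0,0,0],[0,-2.6,-2.2],8.8],
  [[0,0,0],[0,-2.6,-2.2],8.8],
  [[0,0,0],[0,-2.6,-2.2],8.8],
  [[0,0,0],[0,-2.6,-2.2],8.8],
  [[0,0,0],[0,-2.6,-2.2],8.8],
  [[0,0,0],[0,-2.6,-2.2],8.8],
  [[0,0,0],[0,-2.6,-2.2],8.8],
  [[0,0,0],[0,-2.6,-2.2],8.8],
  [[0,0,0],[0,-2.6,-2.2],8.8],
  [[0,0,0],[0,-2.6,-2.2],8.8],
])

```text
clock: 1.15
tool_pos: [0.3302, -0.2425, 0.2497]
eef_rot: [0.701, 0.089, -0.701, 0.089]
contact_force: [0.3, -0.2, -0.7]
opening: 1.001
```

Call:
drive_tool([
  [[-6.3,0,0],[0,0,0],8.8],
  [[-6.3,0,0],[0,0,0],8.8],
  [[-6.3,0,0],[0,0,0],8.8],
  [[-6.3,0,0],[0,0,0],8.8],
  [[-6.3,0,0],[0,0,0],8.8],
  [[-6.3,0,0],[0,0,0],8.8],
  [[-6.3,0,0],[0,0,0],8.8],
  [[-6.3,0,0],[0,0,0],8.8],
  [[-6.3,0,0],[0,0,0],8.8],
  [[-6.3,0,0],[0,0,0],8.8],
  [[-6.3,0,0],[0,0,0],8.8],
  [[-6.15,0,0],[0,0,0],8.8],
])

```text
clock: 2.15
tool_pos: [0.3297, -0.244, 0.2497]
eef_rot: [0.499, 0.501, -0.499, 0.501]
contact_force: [0.0, 0.2, 0.5]
opening: 0.998
```

```bash
python3 - <<'E'
from h import *
from plant import r
plan(r,[.44,.04,.27],1);print(np.round(r.get_state()['q'],2))
E
```

```text
rotvec deg [0.29 0.   0.01]
shift in goal tool axes cm [ -2.03  11.03 -28.4 ] p [ 0.3297 -0.244   0.2497]
[ 0.91  0.46 -0.57  2.16  0.42  0.62  0.05]
```

Call:
drive_tool([
  [[0,0,0],[-1,1.0,-1.5],8.8],
  [[0,0,0],[-1.2,1.6,-2.7],8.8],
  [[0,0,0],[-1.2,1.6,-2.7],8.8],
  [[0,0,0],[-1.2,1.6,-2.7],8.8],
  [[0,0,0],[-1.2,1.6,-2.7],8.8],
  [[0,0,0],[-1.2,1.6,-2.7],8.8],
  [[0,0,0],[-1.2,1.6,-2.7],8.8],
  [[0,0,0],[-1.2,1.6,-2.7],8.8],
  [[0,0,0],[-1.2,1.6,-2.7],8.8],
  [[0,0,0],[-1.2,1.6,-2.7],8.8],
  [[0,0,0],[-1,1.6,-2.7],8.8],
  [[0,0,0],[-0.5,1.6,-2.7],8.8],
])

```text
clock: 3.15
tool_pos: [0.5168, 0.0695, 0.3839]
eef_rot: [0.5, 0.5, -0.5, 0.5]
contact_force: [0.1, -0.9, -0.4]
opening: 0.997
```

Call:
drive_tool([
  [[0,0,0],[0,0,0],8.8],
  [[0,0,0],[0,0,0],8.8],
  [[0,0,0],[0,0,0],8.8],
])

```text
clock: 3.4
tool_pos: [0.5153, 0.0671, 0.382]
eef_rot: [-0.499, -0.5, 0.501, -0.5]
contact_force: [0.4, 0.6, 0.4]
opening: 0.998
```

```bash
cat >> h.py <<'E'
def wsnap(r,name):
    s,R,p=pose(r);d=r.snapshot("wrist");M=np.eye(4);M[:3,:3]=R;M[:3,3]=p
    d["extrinsics"]=np.linalg.inv(M@d["tool_from_camera"]);cv2.imwrite(f"pics/{name}.png",d["color"][...,::-1]);np.savez(name+".npz",**d);return d,p
E
python3 - <<'E'
from h import *
from plant import r
d,p=wsnap(r,"w1");print(p)
for n,c in dict(y=(.619,.333,.01),g=(.5985,.197,.01),r=(.624,.064,.01),b=(.622,-.069,.01),brown=(.455,.424,.08),spec=(.441,.183,.088),bot=(.441,.069,.138),tube=(.463,-.05,.116)).items():print(n,proj(d,np.array(c)).round(0))
E
```

```text
[0.51530087 0.06710259 0.38204948]
y [327. -25.]
g [309.  74.]
r [320. 158.]
b [314. 230.]
brown [ 205. -142.]
spec [202.  78.]
bot [199. 168.]
tube [221. 245.]
```

View pics/w1.png

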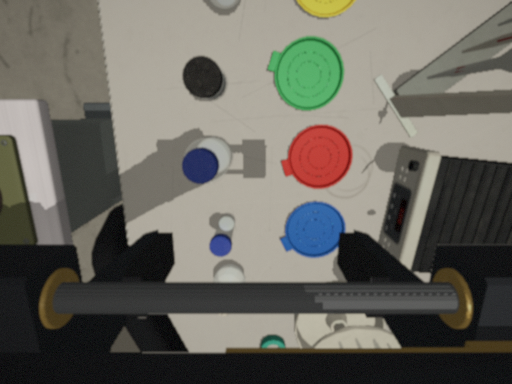

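The wrist view agrees with the predictions to within about 4 px: green (309,72), red (320,157), blue (314,229), specimen jar cap (203,77), bottle cap (201,165), tube cap (221,245). I'll measure these more finely.

```bash
cat >> h.py <<'E'
def mask(im,n):
    h=cv2.cvtColor(im,cv2.COLOR_RGB2HSV).astype(int);H,S,V=h[...,0],h[...,1],h[...,2]
    return {"yellow":(abs(H-28)<7)&(S>120)&(V>60),"green":(abs(H-70)<14)&(S>100),"red":((H<6)|(H>172))&(S>120)&(V>60),"blue":(abs(H-108)<7)&(S>120)&(V>90),
    "cap":(abs(H-119)<8)&(S>110)&(V>35),"dark":V<60}[n].astype(np.uint8)
def meas(d,n,uv,z,k=0,rad=15):
    m=cv2.morphologyEx(mask(d["color"],n),cv2.MORPH_CLOSE,np.ones((5,5)))
    if k:m=cv2.morphologyEx(m,cv2.MORPH_OPEN,cv2.getStructuringElement(2,(k,k)))
    e,_=blob(m,uv,rad);print(n,np.round(e[0],1),np.round(e[1],1),np.round(onz(d,e[0],z),4))
E
python3 - <<'E'
from h import *
d=dict(np.load("w1.npz"))
for n,uv in(("green",(309,72)),("red",(320,157)),("blue",(314,229))):meas(d,n,uv,.01,35)
meas(d,"dark",(203,77),.085);meas(d,"cap",(201,165),.136);meas(d,"cap",(221,245),.114)
E
```

```text
green [308.3  72.9] [68.6 72.8] [0.598  0.1993 0.01  ]
red [319.5 156.2] [61.7 65.6] [0.6235 0.0665 0.01  ]
blue [314.  229.1] [53.7 58.6] [ 0.6213 -0.0673  0.01  ]
dark [202.6  77.2] [36.7 41.7] [0.4418 0.1845 0.085 ]
cap [199.9 165.3] [33.6 34.5] [0.4419 0.0719 0.136 ]
cap [220.2 244.7] [20.1 20.9] [ 0.4618 -0.0506  0.114 ]
```

Call:
drive_tool([
  [[0,0,0],[0,-0.5,1.2],8.8],
  [[0,0,0],[0.5,-0.8,1.8],8.8],
  [[0,0,0],[1,-0.8,1.8],8.8],
  [[0,0,0],[2,-0.8,1.8],8.8],
  [[0,0,0],[2.7,-0.8,1.8],8.8],
  [[0,0,0],[2.7,-0.8,1.8],8.8],
  [[0,0,0],[2.7,-0.6,1.2],8.8],
  [[0,0,0],[2.7,-0.18,0.36],8.8],
  [[0,0,0],[2.7,0,0],8.8],
  [[0,0,0],[2.7,0,0],8.8],
  [[0,0,0],[2,0,0],8.8],
  [[0,0,0],[1.5,0,0],8.8],
])

```text
clock: 4.45
tool_pos: [0.4613, -0.0514, 0.149]
eef_rot: [-0.5, -0.5, 0.502, -0.499]
contact_force: [0.4, 0.1, 0.2]
opening: 0.999
```

```bash
python3 - <<'E'
from h import *
from plant import r
plan(r,[.4625,-.0505,.07],1)
E
```

```text
rotvec deg [-0.15  0.04  0.18]
shift in goal tool axes cm [ 7.9   0.12 -0.09] p [ 0.4613 -0.0514  0.149 ]
```

Call:
drive_tool([
  [[0,0,0],[1,0.1,-0.1],8.8],
  [[0,0,0],[1.5,0,0],8.8],
  [[0,0,0],[1.5,0,0],8.8],
  [[0,0,0],[1.5,0,0],8.8],
  [[0,0,0],[1.4,0,0],8.8],
  [[0,0,0],[0.7,0,0],8.8],
  [[0,0,0],[0.3,0,0],8.8],
  [[0,0,0],[0,0,0],8.8],
])

```text
clock: 5.12
tool_pos: [0.4636, -0.0493, 0.0715]
eef_rot: [-0.5, -0.5, 0.501, -0.5]
contact_force: [0.4, -0.5, 0.3]
opening: 0.996
```

Call:
drive_tool([
  [[0,0,0],[0,0,0],6],
  [[0,0,0],[0,0,0],5],
  [[0,0,0],[0,0,0],4.2],
  [[0,0,0],[0,0,0],3.6],
  [[0,0,0],[0,0,0],3.2],
  [[0,0,0],[0,0,0],2.9],
  [[0,0,0],[0,0,0],2.6],
  [[0,0,0],[0,0,0],2],
  [[0,0,0],[0,0,0],2],
  [[0,0,0],[0,0,0],2],
  [[0,0,0],[0,0,0],2],
], force=10)

```text
clock: 6.03
tool_pos: [0.464, -0.0486, 0.0717]
eef_rot: [-0.5, -0.5, 0.5, -0.5]
contact_force: [-0.3, 0.3, 0.5]
opening: 0.364
```

Call:
drive_tool([
  [[0,0,0],[0,0,0],2],
  [[0,0,0],[0,0,0],2],
  [[0,0,0],[0,0,0],2],
  [[0,0,0],[0,0,0],2],
  [[0,0,0],[0,0,0],2],
])

```text
clock: 6.45
tool_pos: [0.4641, -0.0487, 0.0717]
eef_rot: [-0.5, -0.5, 0.5, -0.5]
contact_force: [0.3, 0.2, 0.2]
opening: 0.36
```

```bash
python3 - <<'E'
from plant import r
import cv2
d=r.snapshot("scene");c=d["color"][180:340,210:400,::-1];cv2.imwrite("pics/s1.png",cv2.resize(c,None,fx=4,fy=3.7))
E
```

```text
(no output)
```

View pics/s1.png

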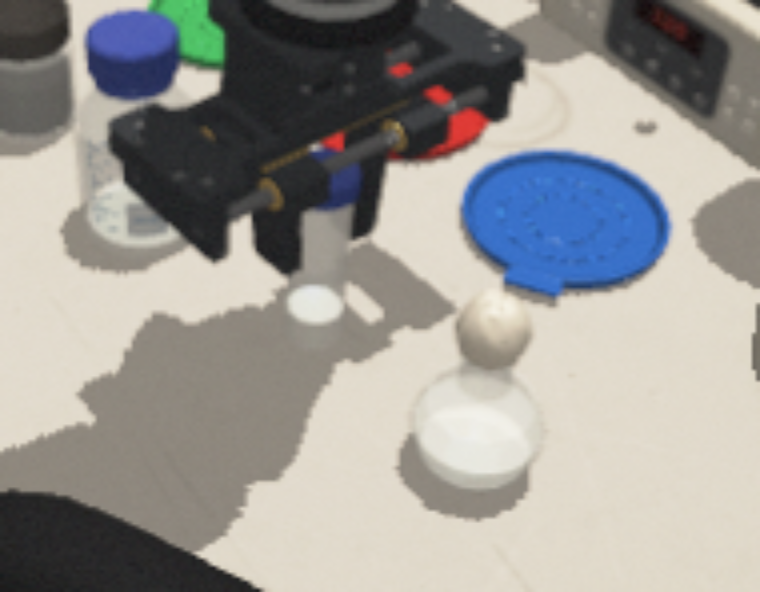

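Call:
drive_tool([
  [[0,0,0],[-0.3,0,0],2],
  [[0,0,0],[-0.6,0,0],2],
  [[0,0,0],[-1,0,0],2],
  [[0,0,0],[-1.3,0,0],2],
  [[0,0,0],[-1.3,0,0],2],
  [[0,0,0],[-0.7,0,0],2],
  [[0,0,0],[-0.3,0,0],2],
  [[0,0,0],[0,0,0],2],
])

```text
clock: 7.17
tool_pos: [0.4644, -0.0488, 0.1274]
eef_rot: [0.5, 0.5, -0.5, 0.5]
contact_force: [0.2, -0.2, -0.4]
opening: 0.359
```

Call:
drive_tool([
  [[0,0,0],[0,0.5,0],2],
  [[0,0,0],[0,1,0],2],
  [[0,0,0],[0,1.5,0],2],
  [[0,0,0],[0,1.6,0],2],
  [[0,0,0],[0,1.6,0],2],
  [[0,0,0],[0,1.6,0],2],
  [[0,0,0],[0,1.6,-0.5],2],
  [[0,0,0],[0,1.4,-1],2],
  [[0,0,0],[0,1.2,-1.5],2],
  [[0,0,0],[0,0.8,-1.6],2],
  [[0,0,0],[0,0.4,-1.6],2],
  [[0,0,0],[0,0.2,-1.6],2],
])

```text
clock: 8.17
tool_pos: [0.5987, 0.0302, 0.1256]
eef_rot: [-0.5, -0.5, 0.5, -0.5]
contact_force: [-1.3, -0.8, -1.5]
opening: 0.361
```

Call:
drive_tool([
  [[0,0,0],[0,0,-1.6],2],
  [[0,0,0],[0,0,-1.6],2],
  [[0,0,0],[0,0,-1.6],2],
  [[0,0,0],[0,0,-1.6],2],
  [[0,0,0],[0,0,-1.6],2],
  [[0,0,0],[0,0,-1.6],2],
  [[0,0,0],[0,0,-1.6],2],
  [[0,0,0],[0,0,-1.6],2],
  [[0,0,0],[0,0,-1.6],2],
  [[0,0,0],[0,0,-1.5],2],
  [[0,0,0],[0,0,-0.8],2],
  [[0,0,0],[0,0,-0.4],2],
])

```text
clock: 9.17
tool_pos: [0.5977, 0.2023, 0.1262]
eef_rot: [0.499, 0.501, -0.5, 0.5]
contact_force: [0.8, -0.3, -1.5]
opening: 0.364
```

```bash
python3 - <<'E'
from h import *
from plant import r
plan(r,[.598,.20,.0765],1)
d=r.snapshot("scene");print(r.get_state()['opening']);c=d["color"][90:250,170:360,::-1];cv2.imwrite("pics/s2.png",cv2.resize(c,None,fx=4,fy=3.7))
E
```

```text
rotvec deg [ 0.11 -0.04  0.04]
shift in goal tool axes cm [4.97 0.03 0.23] p [0.5977 0.2023 0.1262]
0.36178706987279063
```

View pics/s2.png

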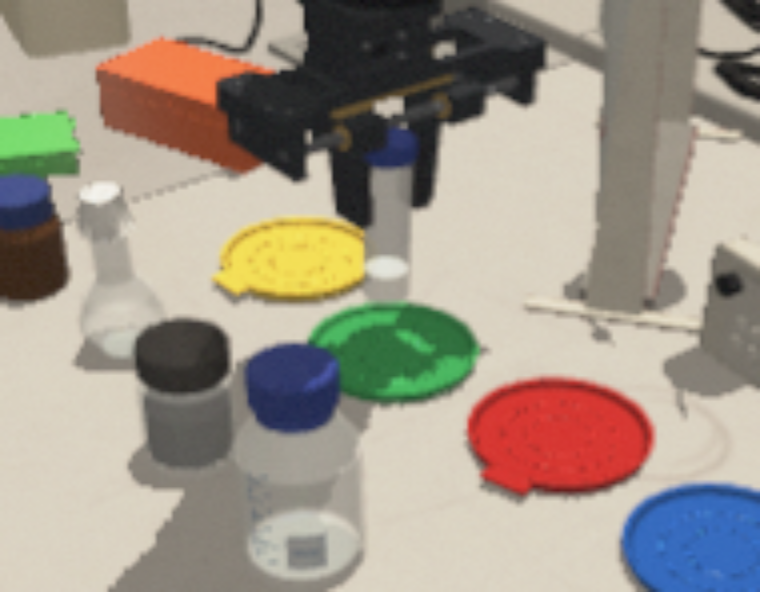

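Call:
drive_tool([
  [[0,0,0],[0.5,0,0.1],2],
  [[0,0,0],[1,0,0.1],2],
  [[0,0,0],[1,0,0],2],
  [[0,0,0],[1,0,0],2],
  [[0,0,0],[0.6,0,0],2],
  [[0,0,0],[0.3,0,0],2],
  [[0,0,0],[0.2,0,0],2],
  [[0,0,0],[0.2,0,0],2],
  [[0,0,0],[0.1,0,0],2],
  [[0,0,0],[0,0,0],2],
  [[0,0,0],[0,0,0],2],
])

```text
clock: 10.13
tool_pos: [0.5983, 0.1985, 0.078]
eef_rot: [0.5, 0.5, -0.5, 0.5]
contact_force: [-0.7, 0.0, -0.3]
opening: 0.356
```

Call:
drive_tool([
  [[0,0,0],[0.1,0,-0.1],2],
  [[0,0,0],[0.1,0,0],2],
  [[0,0,0],[0,0,0],2],
  [[0,0,0],[0,0,0],2],
  [[0,0,0],[0,0,0],2],
])

```text
clock: 10.55
tool_pos: [0.5982, 0.1994, 0.0758]
eef_rot: [0.5, 0.5, -0.5, 0.5]
contact_force: [-0.0, -0.6, -0.7]
opening: 0.357
```

Release slowly, then rise.

Call:
drive_tool([
  [[0,0,0],[0,0,0],3.2],
  [[0,0,0],[0,0,0],3.4],
  [[0,0,0],[0,0,0],3.8],
  [[0,0,0],[0,0,0],4.5],
  [[0,0,0],[0,0,0],6],
  [[0,0,0],[0,0,0],8.8],
  [[0,0,0],[0,0,0],8.8],
  [[0,0,0],[0,0,0],8.8],
  [[0,0,0],[0,0,0],8.8],
  [[0,0,0],[0,0,0],8.8],
])

```text
clock: 11.38
tool_pos: [0.5981, 0.1993, 0.0757]
eef_rot: [-0.5, -0.5, 0.5, -0.5]
contact_force: [0.7, -0.6, 0.9]
opening: 0.941
```

Call:
drive_tool([
  [[0,0,0],[-0.5,0,0],8.8],
  [[0,0,0],[-1.5,0,0],8.8],
  [[0,0,0],[-2.5,0,0],8.8],
  [[0,0,0],[-2.5,0,0],8.8],
  [[0,0,0],[-2.5,0,0],8.8],
  [[0,0,0],[-2.5,0,0],8.8],
  [[0,0,0],[-1.5,0,0],8.8],
  [[0,0,0],[-0.5,0,0],8.8],
])

```text
clock: 12.05
tool_pos: [0.5994, 0.2003, 0.2191]
eef_rot: [0.502, 0.499, -0.498, 0.501]
contact_force: [-0.6, 1.0, 0.6]
opening: 0.997
```

```bash
python3 - <<'E'
from h import *
from plant import r
plan(r,[.4425,.071,.16],1)
d=r.snapshot("top");meas(d,"cap",(225,168),.116)
print(proj(d,np.array([.598,.198,.116])))
d=r.snapshot("scene");p=proj(d,np.array([.598,.198,.108]));print(p);meas(d,"cap",p,.108)
E
```

```text
rotvec deg [-0.01 -0.13 -0.28]
shift in goal tool axes cm [  5.91 -15.69  12.93] p [0.5994 0.2003 0.2191]Traceback (most recent call last):
  File "<stdin>", line 4, in <module>
  File "h.py", line 37, in meas
    e,_=blob(m,uv,rad);print(n,np.round(e[0],1),np.round(e[1],1),np.round(onz(d,e[0],z),4))
        ~~~~^^^^^^^^^^
  File "h.py", line 18, in blob
    i=max(k,key=lambda i:s[i,4]);cn=cv2.findContours((l==i).astype(np.uint8),0,2)[0][0]
ValueError: max() iterable argument is empty
```

Call:
drive_tool([
  [[0,0,0],[0,-0.8,0.7],8.8],
  [[0,0,0],[0,-1.6,1.3],8.8],
  [[0,0,0],[0,-1.8,1.5],8.8],
  [[0,0,0],[0,-1.8,1.5],8.8],
  [[0,0,0],[0,-1.8,1.5],8.8],
  [[0,0,0],[0,-1.8,1.5],8.8],
  [[0,0,0],[0.5,-1.8,1.5],8.8],
  [[0,0,0],[1,-1.8,1.5],8.8],
  [[0,0,0],[1.5,-1.5,1.1],8.8],
  [[0,0,0],[1,-0.7,0.6],8.8],
  [[0,0,0],[0.5,-0.3,0.2],8.8],
  [[0,0,0],[0,0,0],8.8],
])

```text
clock: 13.1
tool_pos: [0.4395, 0.0696, 0.1694]
eef_rot: [-0.499, -0.501, 0.501, -0.499]
contact_force: [-0.3, 0.4, 0.7]
opening: 0.997
```

```bash
python3 - <<'E'
from h import *
from plant import r
plan(r,[.4422,.0715,.118],1)
d=r.snapshot("scene");p=proj(d,np.array([.598,.198,.108]));print(p);meas(d,"cap",p,.112)
d=r.snapshot("top");p=proj(d,np.array([.598,.198,.116]));print(p);meas(d,"cap",p,.116)
E
```

```text
rotvec deg [-0.02  0.08  0.21]
shift in goal tool axes cm [ 5.14  0.27 -0.19] p [0.4395 0.0696 0.1694]
[266.69189301 150.75604928]Traceback (most recent call last):
  File "<stdin>", line 4, in <module>
  File "h.py", line 37, in meas
    e,_=blob(m,uv,rad);print(n,np.round(e[0],1),np.round(e[1],1),np.round(onz(d,e[0],z),4))
        ~~~~^^^^^^^^^^
  File "h.py", line 18, in blob
    i=max(k,key=lambda i:s[i,4]);cn=cv2.findContours((l==i).astype(np.uint8),0,2)[0][0]
ValueError: max() iterable argument is empty
```

Call:
drive_tool([
  [[0,0,0],[0.6,0.2,-0.1],8.8],
  [[0,0,0],[1.2,0.1,-0.1],8.8],
  [[0,0,0],[1.2,0,0],8.8],
  [[0,0,0],[1.2,0,0],8.8],
  [[0,0,0],[0.6,0,0],8.8],
  [[0,0,0],[0.3,0,0],8.8],
  [[0,0,0],[0,0,0],8],
  [[0,0,0],[0,0,0],7],
  [[0,0,0],[0,0,0],6],
  [[0,0,0],[0,0,0],5.4],
  [[0,0,0],[0,0,0],5],
  [[0,0,0],[0,0,0],4.8],
], force=25)

```text
clock: 14.15
tool_pos: [0.4442, 0.0723, 0.12]
eef_rot: [0.5, 0.5, -0.5, 0.5]
contact_force: [-0.9, -0.9, 0.0]
opening: 0.569
```

Call:
drive_tool([
  [[0,0,0],[0,0,0],4.6],
  [[0,0,0],[0,0,0],4.4],
  [[0,0,0],[0,0,0],4],
  [[0,0,0],[0,0,0],4],
  [[0,0,0],[0,0,0],4],
  [[0,0,0],[0,0,0],4],
  [[0,0,0],[0,0,0],4],
  [[0,0,0],[0,0,0],4],
  [[0,0,0],[0,0,0],4],
])

```text
clock: 14.9
tool_pos: [0.4439, 0.0723, 0.1198]
eef_rot: [-0.5, -0.5, 0.5, -0.5]
contact_force: [-2.1, -0.2, 5.9]
opening: 0.519
```

Call:
drive_tool([
  [[0,0,0],[-0.3,0,0],4],
  [[0,0,0],[-0.6,0,0],4],
  [[0,0,0],[-1,0,0],4],
  [[0,0,0],[-1.1,0,0],4],
  [[0,0,0],[-1,0,0],4],
  [[0,0,0],[-0.6,0,0],4],
  [[0,0,0],[-0.4,0,0],4],
  [[0,0,0],[0,0,0],4],
])

```text
clock: 15.57
tool_pos: [0.4445, 0.0724, 0.1703]
eef_rot: [0.501, 0.5, -0.5, 0.5]
contact_force: [0.3, -0.0, -2.2]
opening: 0.519
```

Call:
drive_tool([
  [[0,0,0],[0,0.5,0.4],4],
  [[0,0,0],[0,1.1,0.9],4],
  [[0,0,0],[0,1.7,1.3],4],
  [[0,0,0],[0,1.8,1.4],4],
  [[0,0,0],[0,1.8,1.4],4],
  [[0,0,0],[0,1.8,1.4],4],
  [[0,0,0],[0,1.8,1.4],4],
  [[0,0,0],[0,1.8,1.4],4],
  [[0,0,0],[0,1.8,1.4],4],
  [[0,0,0],[0,1.7,1.3],4],
  [[0,0,0],[0,1.2,1],4],
  [[0,0,0],[0,0.8,0.6],4],
])

```text
clock: 16.57
tool_pos: [0.623, -0.0695, 0.1684]
eef_rot: [-0.5, -0.499, 0.501, -0.499]
contact_force: [-0.7, 0.1, -1.9]
opening: 0.515
```

Call:
drive_tool([
  [[0,0,0],[0,0,0],4],
  [[0,0,0],[0,0,0],4],
  [[0,0,0],[0,0,0],4],
])

```text
clock: 16.82
tool_pos: [0.621, -0.066, 0.169]
eef_rot: [0.499, 0.501, -0.5, 0.5]
contact_force: [0.2, -0.2, -1.5]
opening: 0.518
```

```bash
python3 - <<'E'
from h import *
from plant import r
plan(r,[.6215,-.067,.124],1)
d=r.snapshot("scene");c=d["color"][90:290,200:437,::-1];cv2.imwrite("pics/s3.png",cv2.resize(c,None,fx=3,fy=3))
p=proj(d,np.array([.598,.198,.112]));print(p)
try: meas(d,"cap",p,.112)
except Exception as e: print(e)
d=r.snapshot("top");p=proj(d,np.array([.598,.198,.116]));print(p);meas(d,"cap",p,.116)
E
```

```text
rotvec deg [ 0.04 -0.03  0.12]
shift in goal tool axes cm [4.5  0.05 0.1 ] p [ 0.621 -0.066  0.169]
[266.69972343 149.32452877]
cap [266.8 148.8] [10.3 13.2] [0.5995 0.1997 0.112 ]
[221.87537022 168.89596797]
cap [222.8 169.7] [11.8 12.4] [0.596  0.1957 0.116 ]
```

View pics/s3.png

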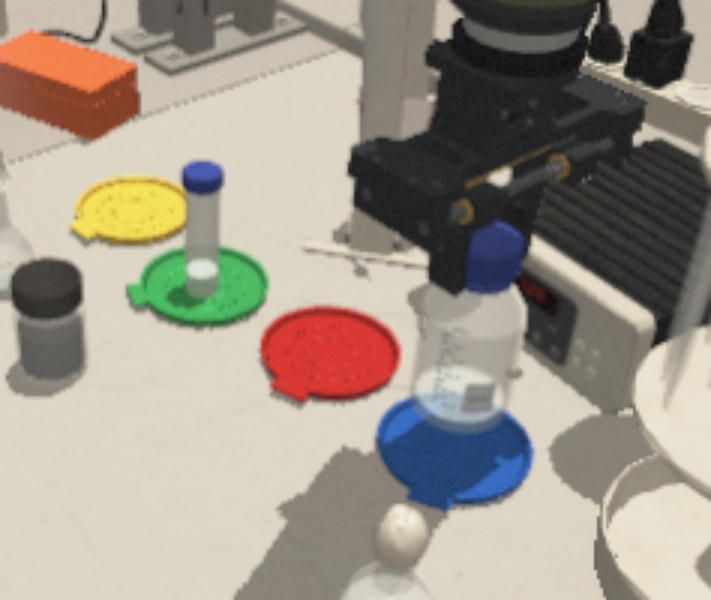

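The tube stands upright on the green tray, within about 3 mm of centre in both views, and the bottle hangs upright over the blue tray. I'll lower the bottle next.

Call:
drive_tool([
  [[0,0,0],[0.5,0,0.1],4],
  [[0,0,0],[1,0,0],4],
  [[0,0,0],[1,0,0],4],
  [[0,0,0],[0.8,0,0],4],
  [[0,0,0],[0.4,0,0],4],
  [[0,0,0],[0.3,0,0],4],
  [[0,0,0],[0.2,0,0],4],
  [[0,0,0],[0.1,0,0],4],
  [[0,0,0],[0.1,0,0],4],
  [[0,0,0],[0,0,0],4],
  [[0,0,0],[0,0,0],4],
])

```text
clock: 17.83
tool_pos: [0.6223, -0.0677, 0.126]
eef_rot: [0.5, 0.5, -0.5, 0.5]
contact_force: [0.7, 0.5, -2.6]
opening: 0.516
```

Call:
drive_tool([
  [[0,0,0],[0.1,0,0],4],
  [[0,0,0],[0.1,0,0],4],
  [[0,0,0],[0,0,0],4],
  [[0,0,0],[0,0,0],4],
])

```text
clock: 18.17
tool_pos: [0.6223, -0.0677, 0.124]
eef_rot: [0.5, 0.5, -0.5, 0.5]
contact_force: [-1.0, -0.7, -0.9]
opening: 0.521
```

Call:
drive_tool([
  [[0,0,0],[0.1,0,0],4],
  [[0,0,0],[0,0,0],4.5],
  [[0,0,0],[0,0,0],4.7],
  [[0,0,0],[0,0,0],4.9],
  [[0,0,0],[0,0,0],5.3],
  [[0,0,0],[0,0,0],6],
  [[0,0,0],[0,0,0],7.5],
  [[0,0,0],[0,0,0],8.8],
  [[0,0,0],[0,0,0],8.8],
  [[0,0,0],[0,0,0],8.8],
  [[0,0,0],[0,0,0],8.8],
])

```text
clock: 19.08
tool_pos: [0.6221, -0.0677, 0.1227]
eef_rot: [0.5, 0.5, -0.5, 0.5]
contact_force: [0.5, 0.4, -1.0]
opening: 0.998
```

Call:
drive_tool([
  [[0,0,0],[-0.5,0,0],8.8],
  [[0,0,0],[-1.2,0,0],8.8],
  [[0,0,0],[-2,0,0],8.8],
  [[0,0,0],[-2,0,0],8.8],
  [[0,0,0],[-2,0,0],8.8],
  [[0,0,0],[-1.2,0,0],8.8],
  [[0,0,0],[-0.5,0,0],8.8],
  [[0,0,0],[0,0,0],8.8],
])

```text
clock: 19.75
tool_pos: [0.6228, -0.0676, 0.2183]
eef_rot: [0.501, 0.499, -0.499, 0.501]
contact_force: [-0.1, 0.3, 0.3]
opening: 0.998
```

```bash
python3 - <<'E'
from h import *
from plant import r
plan(r,[.4415,.184,.14],1)
E
```

```text
rotvec deg [-0.02  0.01 -0.16]
shift in goal tool axes cm [  7.83 -18.13 -25.16] p [ 0.6228 -0.0676  0.2183]
```

Call:
drive_tool([
  [[0,0,0],[0,-0.8,-1.1],8.8],
  [[0,0,0],[0,-1.6,-2.3],8.8],
  [[0,0,0],[0,-1.8,-2.5],8.8],
  [[0,0,0],[0,-1.8,-2.5],8.8],
  [[0,0,0],[0,-1.8,-2.5],8.8],
  [[0,0,0],[0,-1.8,-2.5],8.8],
  [[0,0,0],[0,-1.8,-2.5],8.8],
  [[0,0,0],[0.5,-1.8,-2.5],8.8],
  [[0,0,0],[1.5,-1.8,-2.5],8.8],
  [[0,0,0],[2.5,-1.6,-2.3],8.8],
  [[0,0,0],[2,-1,-1.4],8.8],
  [[0,0,0],[1.3,-0.5,-0.6],8.8],
])

```text
clock: 20.75
tool_pos: [0.438, 0.1866, 0.1367]
eef_rot: [0.498, 0.502, -0.5, 0.5]
contact_force: [0.3, 0.2, 0.2]
opening: 0.998
```

Call:
drive_tool([
  [[0,0,0],[0,0,0],8.8],
  [[0,0,0],[0,0,0],8.8],
])

```text
clock: 20.92
tool_pos: [0.4403, 0.184, 0.1379]
eef_rot: [-0.499, -0.5, 0.501, -0.5]
contact_force: [-0.2, -0.0, 0.0]
opening: 0.998
```

```bash
python3 - <<'E'
from h import *
from plant import r
plan(r,[.4415,.184,.048],1)
d=r.snapshot("top");p=proj(d,np.array([.6215,-.068,.142]));print(p);meas(d,"cap",p,.142)
d=r.snapshot("scene");p=proj(d,np.array([.6215,-.068,.132]));print(p);meas(d,"cap",p,.132)
E
```

```text
rotvec deg [0.07 0.11 0.14]
shift in goal tool axes cm [8.99 0.12 0.  ] p [0.4403 0.184  0.1379]
[331.77277265 157.59731586]
cap [331.1 158.8] [19.  19.5] [ 0.6187 -0.0664  0.142 ]
[357.62976611 192.27279797]
cap [357.6 193.6] [23.8 24.9] [ 0.6181 -0.071   0.132 ]
```

The bottle is within 4 mm of the blue centre. Next, the specimen jar.

Call:
drive_tool([
  [[0,0,0],[0.6,0.1,0],8.8],
  [[0,0,0],[1.5,0,0],8.8],
  [[0,0,0],[1.8,0,0],8.8],
  [[0,0,0],[1.8,0,0],8.8],
  [[0,0,0],[1.6,0,0],8.8],
  [[0,0,0],[1,0,0],8.8],
  [[0,0,0],[0.5,0,0],8.8],
  [[0,0,0],[0.2,0,0],8.8],
  [[0,0,0],[0,0,0],7.5],
  [[0,0,0],[0,0,0],6.8],
  [[0,0,0],[0,0,0],6.2],
  [[0,0,0],[0,0,0],5.8],
], force=15)

```text
clock: 22.02
tool_pos: [0.4425, 0.1844, 0.0493]
eef_rot: [0.501, 0.5, -0.5, 0.5]
contact_force: [-0.1, -0.3, -0.2]
opening: 0.719
```

Call:
drive_tool([
  [[0,0,0],[0,0,0],5.5],
  [[0,0,0],[0,0,0],5],
  [[0,0,0],[0,0,0],5],
  [[0,0,0],[0,0,0],5],
  [[0,0,0],[0,0,0],5],
  [[0,0,0],[0,0,0],5],
  [[0,0,0],[0,0,0],5],
  [[0,0,0],[0,0,0],5],
])

```text
clock: 22.68
tool_pos: [0.4423, 0.1844, 0.049]
eef_rot: [0.5, 0.5, -0.5, 0.5]
contact_force: [-0.0, 0.4, 5.2]
opening: 0.62
```

Call:
drive_tool([
  [[0,0,0],[-0.3,0,0],5],
  [[0,0,0],[-0.6,0,0],5],
  [[0,0,0],[-1,0,0],5],
  [[0,0,0],[-1.1,0,0],5],
  [[0,0,0],[-1,0,0],5],
  [[0,0,0],[-0.6,0,0],5],
  [[0,0,0],[-0.4,0,0],5],
  [[0,0,0],[0,0,0],5],
])

```text
clock: 23.35
tool_pos: [0.4424, 0.1844, 0.0994]
eef_rot: [0.5, 0.5, -0.5, 0.5]
contact_force: [0.2, 0.3, 0.0]
opening: 0.62
```

Call:
drive_tool([
  [[0,0,0],[0,0.5,0.5],5],
  [[0,0,0],[0,1.1,1],5],
  [[0,0,0],[0,1.7,1.5],5],
  [[0,0,0],[0,1.8,1.5],5],
  [[0,0,0],[0,1.8,1.5],5],
  [[0,0,0],[0,1.8,1.4],5],
  [[0,0,0],[0,1.8,1.2],5],
  [[0,0,0],[0,1.8,1],5],
  [[0,0,0],[0,1.8,0.9],5],
  [[0,0,0],[0,1.7,0.7],5],
  [[0,0,0],[0,1.3,0.4],5],
  [[0,0,0],[0,1,0.3],5],
])

```text
clock: 24.35
tool_pos: [0.6241, 0.0631, 0.0976]
eef_rot: [-0.5, -0.499, 0.501, -0.499]
contact_force: [0.2, -0.5, -1.0]
opening: 0.619
```

Call:
drive_tool([
  [[0,0,0],[0,0,0],5],
  [[0,0,0],[0,0,0],5],
  [[0,0,0],[0,0,0],5],
])

```text
clock: 24.6
tool_pos: [0.6219, 0.0654, 0.0981]
eef_rot: [0.499, 0.501, -0.5, 0.5]
contact_force: [-0.5, -0.1, -1.5]
opening: 0.62
```

```bash
python3 - <<'E'
from h import *
from plant import r
plan(r,[.6235,.065,.0525],1)
d=r.snapshot("scene");c=d["color"][90:290,200:437,::-1];cv2.imwrite("pics/s4.png",cv2.resize(c,None,fx=3,fy=3))
E
```

```text
rotvec deg [0.03 0.02 0.12]
shift in goal tool axes cm [4.56 0.16 0.04] p [0.6219 0.0654 0.0981]
```

View pics/s4.png

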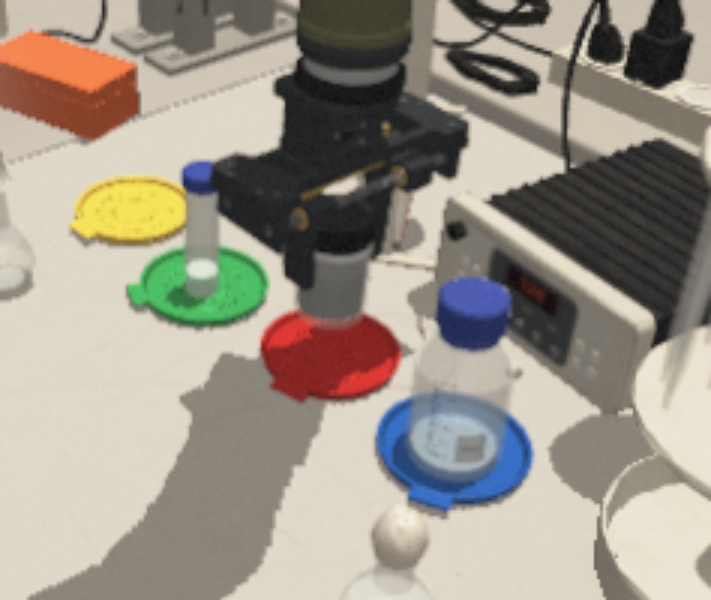

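The bottle stands centred on blue, and the specimen jar hangs upright over red. I'll lower it now.

Call:
drive_tool([
  [[0,0,0],[0.5,0.1,0],5],
  [[0,0,0],[1,0,0],5],
  [[0,0,0],[1,0,0],5],
  [[0,0,0],[0.8,0,0],5],
  [[0,0,0],[0.4,0,0],5],
  [[0,0,0],[0.3,0,0],5],
  [[0,0,0],[0.2,0,0],5],
  [[0,0,0],[0.1,0,0],5],
  [[0,0,0],[0.1,0,0],5],
  [[0,0,0],[0.1,0,0],5],
  [[0,0,0],[0,0,0],5],
  [[0,0,0],[0,0,0],5],
])

```text
clock: 25.65
tool_pos: [0.6242, 0.0654, 0.0539]
eef_rot: [0.5, 0.5, -0.5, 0.5]
contact_force: [-0.3, -0.3, -0.5]
opening: 0.622
```

Call:
drive_tool([
  [[0,0,0],[0.1,0,0],5],
  [[0,0,0],[0,0,0],5],
  [[0,0,0],[0,0,0],5.5],
  [[0,0,0],[0,0,0],5.7],
  [[0,0,0],[0,0,0],5.9],
  [[0,0,0],[0,0,0],6.4],
  [[0,0,0],[0,0,0],7.5],
  [[0,0,0],[0,0,0],8.8],
  [[0,0,0],[0,0,0],8.8],
  [[0,0,0],[0,0,0],8.8],
  [[0,0,0],[0,0,0],8.8],
])

```text
clock: 26.57
tool_pos: [0.6241, 0.0653, 0.0527]
eef_rot: [-0.5, -0.5, 0.5, -0.5]
contact_force: [0.5, -0.5, 0.5]
opening: 0.994
```

Call:
drive_tool([
  [[0,0,0],[-0.5,0,0],8.8],
  [[0,0,0],[-1.2,0,0],8.8],
  [[0,0,0],[-2.2,0,0],8.8],
  [[0,0,0],[-2.8,0,0],8.8],
  [[0,0,0],[-3,0,0],8.8],
  [[0,0,0],[-3,0,0],8.8],
  [[0,0,0],[-2.5,0,0],8.8],
  [[0,0,0],[-1.2,0,0],8.8],
  [[0,0,0],[-0.5,0,0],8.8],
  [[0,0,0],[0,0,0],8.8],
])

```text
clock: 27.4
tool_pos: [0.6244, 0.0653, 0.2227]
eef_rot: [0.501, 0.5, -0.5, 0.5]
contact_force: [-0.3, -0.1, -0.4]
opening: 0.997
```

```bash
python3 - <<'E'
from h import *
from plant import r
plan(r,[.455,.424,.22],1);print(r.get_state()['q'].round(2))
E
```

```text
rotvec deg [-0.02 -0.   -0.1 ]
shift in goal tool axes cm [  0.27 -16.94 -35.87] p [0.6244 0.0653 0.2227]
[ 0.13  0.77 -0.57  1.57  0.48  0.94 -0.6 ]
```

Call:
drive_tool([
  [[0,0,0],[0,-0.6,-1.3],8.8],
  [[0,0,0],[0,-1.2,-2.5],8.8],
  [[0,0,0],[0,-1.6,-3.4],8.8],
  [[0,0,0],[0,-1.7,-3.6],8.8],
  [[0,0,0],[0,-1.7,-3.6],8.8],
  [[0,0,0],[0,-1.7,-3.6],8.8],
  [[0,0,0],[0,-1.7,-3.6],8.8],
  [[0,0,0],[0,-1.7,-3.6],8.8],
  [[0,0,0],[0,-1.7,-3.6],8.8],
  [[0,0,0],[0,-1.6,-3.4],8.8],
  [[0,0,0],[0,-1.1,-2.4],8.8],
  [[0,0,0],[0,-0.6,-1.3],8.8],
])

```text
clock: 28.4
tool_pos: [0.45, 0.4288, 0.2201]
eef_rot: [0.497, 0.503, -0.499, 0.5]
contact_force: [0.3, -0.7, -0.4]
opening: 0.999
```

Call:
drive_tool([
  [[0,0,0],[0,0,0],8.8],
  [[0,0,0],[0,0,0],8.8],
  [[0,0,0],[0,0,0],8.8],
])

```text
clock: 28.65
tool_pos: [0.4566, 0.4215, 0.2207]
eef_rot: [-0.5, -0.498, 0.502, -0.5]
contact_force: [0.2, 0.8, -0.2]
opening: 0.996
```

```bash
python3 - <<'E'
from h import *
from plant import r
plan(r,[.455,.424,.034],1)
d,p=wsnap(r,"w2")
for q,z in(((.455,.424),.08),((.619,.333),.01)):print(proj(d,np.array([*q,z])))
E
```

```text
rotvec deg [-0.18  0.21 -0.01]
shift in goal tool axes cm [18.67 -0.16 -0.25] p [0.4566 0.4215 0.2207]
[254.46996226 185.86756923]
[384.00988212 242.16349934]
```

View pics/w2.png

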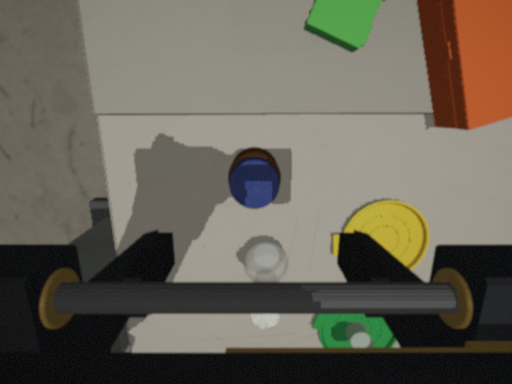

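```bash
python3 - <<'E'
from h import *
from plant import r
d=dict(np.load("w2.npz"));meas(d,"cap",(255,182),.08)
for uv,q in(((387,199.5),"back"),((430,236),"right")):print(q,onz(d,uv,.01).round(4))
plan(r,[.455,.424,.034],1)
E
```

```text
cap [254.1 182.1] [48.3 49.4] [0.4546 0.4277 0.08  ]
back [0.6161 0.3895 0.01  ]
right [0.6762 0.3413 0.01  ]
rotvec deg [-0.22  0.18 -0.03]
shift in goal tool axes cm [18.69 -0.19 -0.26] p [0.4569 0.4214 0.2209]
```

Call:
drive_tool([
  [[0,0,0],[1,-0.1,-0.2],8.8],
  [[0,0,0],[2,-0.1,-0.2],8.8],
  [[0,0,0],[2.5,0,0],8.8],
  [[0,0,0],[2.5,0,0],8.8],
  [[0,0,0],[2.5,0,0],8.8],
  [[0,0,0],[2.5,0,0],8.8],
  [[0,0,0],[2,0,0],8.8],
  [[0,0,0],[1.5,0,0],8.8],
  [[0,0,0],[0.9,0,0],8.8],
  [[0,0,0],[0.6,0,0],8.8],
  [[0,0,0],[0.4,0,0],8.8],
  [[0,0,0],[0,0,0],8.8],
])

```text
clock: 29.7
tool_pos: [0.4533, 0.428, 0.0374]
eef_rot: [-0.5, -0.5, 0.5, -0.5]
contact_force: [-0.7, 0.4, 0.1]
opening: 0.995
```

Call:
drive_tool([
  [[0,0,0],[0,0,0],7.5],
  [[0,0,0],[0,0,0],6.8],
  [[0,0,0],[0,0,0],6.2],
  [[0,0,0],[0,0,0],5.8],
  [[0,0,0],[0,0,0],5.5],
  [[0,0,0],[0,0,0],5],
  [[0,0,0],[0,0,0],5],
  [[0,0,0],[0,0,0],5],
  [[0,0,0],[0,0,0],5],
  [[0,0,0],[0,0,0],5],
  [[0,0,0],[0,0,0],5],
  [[0,0,0],[0,0,0],5],
], force=20)

```text
clock: 30.7
tool_pos: [0.4536, 0.4285, 0.0381]
eef_rot: [0.5, 0.5, -0.5, 0.5]
contact_force: [1.4, -1.4, 5.5]
opening: 0.616
```

Call:
drive_tool([
  [[0,0,0],[-0.3,0,0],5],
  [[0,0,0],[-0.6,0,0],5],
  [[0,0,0],[-1,0,0],5],
  [[0,0,0],[-1.2,0,0],5],
  [[0,0,0],[-1.2,0,0],5],
  [[0,0,0],[-0.7,0,0],5],
  [[0,0,0],[-0.5,0,0],5],
  [[0,0,0],[0,0,0],5],
])

```text
clock: 31.37
tool_pos: [0.4537, 0.429, 0.0943]
eef_rot: [0.501, 0.5, -0.499, 0.5]
contact_force: [0.6, 0.3, -2.2]
opening: 0.616
```

Call:
drive_tool([
  [[0,0,0],[0,0.5,0],5],
  [[0,0,0],[0,1.1,0],5],
  [[0,0,0],[0,1.7,0],5],
  [[0,0,0],[0,1.9,0.3],5],
  [[0,0,0],[0,1.9,0.7],5],
  [[0,0,0],[0,1.9,1],5],
  [[0,0,0],[0,1.9,1.2],5],
  [[0,0,0],[0,1.8,1.4],5],
  [[0,0,0],[0,1.5,1.6],5],
  [[0,0,0],[0,1.1,1.5],5],
  [[0,0,0],[0,0.8,1],5],
  [[0,0,0],[0,0.4,0.6],5],
])

```text
clock: 32.37
tool_pos: [0.6196, 0.3325, 0.0917]
eef_rot: [-0.5, -0.499, 0.501, -0.5]
contact_force: [-1.1, 0.3, -2.1]
opening: 0.616
```

Call:
drive_tool([
  [[0,0,0],[0,0,0],5],
  [[0,0,0],[0,0,0],5],
  [[0,0,0],[0,0,0],5],
])

```text
clock: 32.62
tool_pos: [0.6167, 0.3373, 0.0927]
eef_rot: [0.5, 0.501, -0.499, 0.5]
contact_force: [-1.2, -0.7, -2.1]
opening: 0.618
```

```bash
python3 - <<'E'
from h import *
from plant import r
plan(r,[.619,.335,.042],1)
d=r.snapshot("scene");c=d["color"][70:270,150:387,::-1];cv2.imwrite("pics/s5.png",cv2.resize(c,None,fx=3,fy=3))
E
```

```text
rotvec deg [ 0.12 -0.08  0.07]
shift in goal tool axes cm [5.07 0.23 0.23] p [0.6167 0.3373 0.0927]
```

View pics/s5.png

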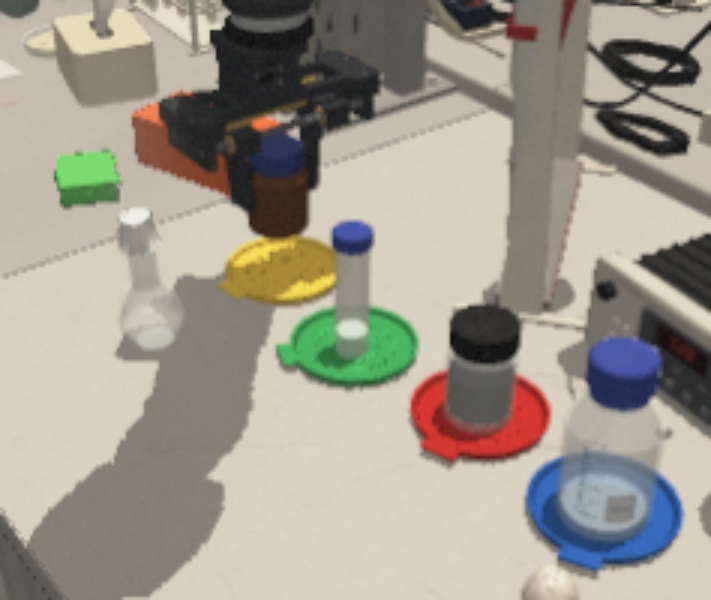

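The other three containers stand centred on their trays, and the brown jar hangs upright over yellow. I'll lower it by about 5 cm.

Call:
drive_tool([
  [[0,0,0],[0.5,0.1,0.1],5],
  [[0,0,0],[1,0.1,0.1],5],
  [[0,0,0],[1.2,0,0],5],
  [[0,0,0],[1,0,0],5],
  [[0,0,0],[0.5,0,0],5],
  [[0,0,0],[0.3,0,0],5],
  [[0,0,0],[0.2,0,0],5],
  [[0,0,0],[0.1,0,0],5],
  [[0,0,0],[0.1,0,0],5],
  [[0,0,0],[0,0,0],5],
  [[0,0,0],[0,0,0],5],
  [[0,0,0],[0,0,0],5],
])

```text
clock: 33.67
tool_pos: [0.6204, 0.3335, 0.0441]
eef_rot: [0.5, 0.5, -0.5, 0.5]
contact_force: [-1.0, 0.2, -2.1]
opening: 0.617
```

Call:
drive_tool([
  [[0,0,0],[0.1,0,0],5],
  [[0,0,0],[0.1,0,0],5],
  [[0,0,0],[0.1,0,0],5],
  [[0,0,0],[0,0,0],5],
  [[0,0,0],[0,0,0],5],
])

```text
clock: 34.08
tool_pos: [0.6203, 0.3334, 0.0422]
eef_rot: [0.5, 0.5, -0.5, 0.5]
contact_force: [-2.2, -1.6, 5.6]
opening: 0.615
```

Call:
drive_tool([
  [[0,0,0],[0,0,0],5.4],
  [[0,0,0],[0,0,0],5.6],
  [[0,0,0],[0,0,0],5.8],
  [[0,0,0],[0,0,0],6.3],
  [[0,0,0],[0,0,0],7.5],
  [[0,0,0],[0,0,0],8.8],
  [[0,0,0],[0,0,0],8.8],
  [[0,0,0],[0,0,0],8.8],
  [[0,0,0],[0,0,0],8.8],
  [[0,0,0],[0,0,0],8.8],
])

```text
clock: 34.92
tool_pos: [0.6202, 0.3333, 0.0407]
eef_rot: [0.5, 0.5, -0.5, 0.5]
contact_force: [-0.4, 0.1, 0.5]
opening: 1.0
```

Call:
drive_tool([
  [[0,0,0],[-0.5,0,0],8.8],
  [[0,0,0],[-1.2,0,0],8.8],
  [[0,0,0],[-2.2,0,0],8.8],
  [[0,0,0],[-2.8,0,0],8.8],
  [[0,0,0],[-3,0,0],8.8],
  [[0,0,0],[-3,0,0],8.8],
  [[0,0,0],[-3,0,0],8.8],
  [[0,0,0],[-2,0,0],8.8],
  [[0,0,0],[-1,0,0],8.8],
  [[0,0,0],[0,0,0],8.8],
])

```text
clock: 35.75
tool_pos: [0.6212, 0.3345, 0.2314]
eef_rot: [0.502, 0.5, -0.498, 0.5]
contact_force: [0.5, 0.9, -0.0]
opening: 0.998
```

Call:
drive_tool([
  [[0,0,0],[0,-1,0],8.8],
  [[0,0,0],[0,-2,0],8.8],
  [[0,0,0],[0,-2.5,0],8.8],
  [[0,0,0],[0,-2.5,0],8.8],
  [[0,0,0],[0,-2.5,0],8.8],
  [[0,0,0],[0,-2.5,0],8.8],
  [[0,0,0],[0,-2,0],8.8],
  [[0,0,0],[0,-1,0],8.8],
  [[0,0,0],[0,0,0],8.8],
  [[0,0,0],[0,0,0],8.8],
])

```text
clock: 36.58
tool_pos: [0.4607, 0.3331, 0.2272]
eef_rot: [-0.5, -0.5, 0.5, -0.5]
contact_force: [0.6, 0.0, 0.4]
opening: 1.001
```

```bash
python3 - <<'E'
from h import *
from plant import r
s=r.get_state();print(s['clock'],s['tool_pos'])
for n in("top","scene"):
    d=r.snapshot(n);cv2.imwrite(f"pics/{n}F.png",d["color"][...,::-1])
    for c,x,y,z in(("cap",.619,.333,.084),("dark",.6235,.065,.092),("cap",.6215,-.068,.142),("cap",.598,.198,.12)):
        if n=="scene":z-=.009
        p=proj(d,np.array([x,y,z]))
        try: meas(d,c,p,z,0,12)
        except Exception as e: print(c,p,"none")
E
```

```text
36.5833 [0.46066447 0.33308543 0.22719835]
cap [170.5 162.5] [17.9 19. ] [0.6195 0.3289 0.084 ]
dark [274.1 162.3] [20.  24.3] [0.6186 0.0682 0.092 ]
cap [331.  158.8] [18.8 18.9] [ 0.6186 -0.0661  0.142 ]
cap [222.8 169.7] [11.8 12.4] [0.5954 0.1955 0.12  ]
cap [244.1 138.5] [13.4 17.5] [0.6215 0.3309 0.075 ]
dark [311.4 181. ] [19.6 23.8] [0.6243 0.0646 0.083 ]
cap [357.4 193.6] [23.9 25.5] [ 0.6167 -0.0716  0.133 ]
cap [266.8 148.9] [10.4 13.1] [0.6005 0.2011 0.111 ]
```

View pics/sceneF.png

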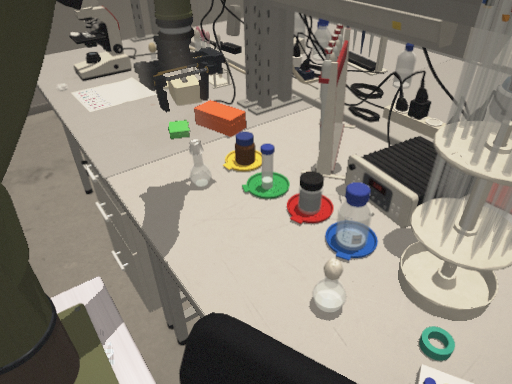

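View pics/topF.png

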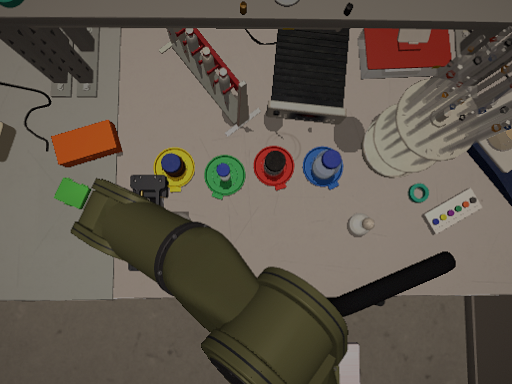

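The top and scene views show all four containers upright and centred on their trays. The flasks are at the same pixels as at the start: foil cap (195,148), cotton plug (334,268). The arm is clear.

```bash
python3 -c "
from plant import r
print(r.finish_job())"
```

```text
the job is handed in; nothing more can be done
None
```

All four containers are upright on their trays: brown jar on yellow, specimen jar on red, blue-capped bottle on blue and slim tube on green. I handed the job in at about 37 s, with the gripper open and about 10 cm above the tallest thing near it. No verdict came back.

- **Placement:** in the last top and scene pictures, each container's axis is within about 6 mm of its tray's centre (the limit is 15 mm). All four look upright. I did not measure their heights or tilt in numbers.
- **Flasks:** both look upright and unmoved. The scene view shows them at the same pixels as at the start; in the last top view the arm hid the foil flask.
- **Disagreements:** the two views differ by up to about 6 mm. While I held the tube, the gripper read about 32 mm, although the tube body is 28 mm and its cap 34 mm. Pictures showed it held upright and set down well, so I left it.

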